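Snap the riser tube onto the ball display stand

TASK

Put the ball display stand together: slide the blue square tube, the one with the window, down over the stand's post with its window on the button's side, and push it down by hand so that it squeezes the spring button in, until the tube sits fully home on the round foot and the button pops out through the window. Do not just drop it on, leave the plain grey tube standing where it is, and let go at the end.

Things in the scene. Friction and masses are not known exactly. Their poses are not given: they have to be found in the camera images.
- stand: Fixed stand: dark round foot 110 mm across, 16 mm thick; on it an upright square aluminium post, 29 x 29 mm, its tip 90 mm above the counter; the top 22 mm taper like a pyramid to 8 x 8 mm. Origin: centre of the foot's underside, on the counter; z up along the post. A brass spring button is in the post's -x side (towards the robot at yaw 0).
- button (a joint): Brass spring button, 9 mm wide, 36 to 63 mm above the counter, standing 14.5 mm out of the post's -x side. Value in m: 0 = fully out, 0.0145 = pressed in flush. Its top is ramped: a tube pushed down over it squeezes it in by itself (2 to 10 N downward); it springs back out when free.
- riser_center (a point): Centre (half-way up) of the loose blue square tube, upright, z up, open both ends: 48 mm wide outside, 40 inside, 110 tall. Its -x wall (facing the robot, within 30 degrees, at the start) has a window 24 mm wide, 6 to 39 mm below this point, under a yellow stripe. Home on the stand, its x axis along the stand's, this point is 71 mm above the stand's origin. Grip it across its y walls, above the window.
- spacer_center (a point): Loose plain grey square tube of the same size, without a window, standing upright; not needed. The point is its centre, half-way up.
Not all that is in view belongs to the job. Of the things that look like the part that bears riser_center, the smallest one is meant.

How it is judged:
On the way:
1. the blue tube, held or pushed by the robot, is over the post and squeezes the button in by at least 3 mm (value of joint button above 0.003 m and horizontal distance between riser_center and stand below 0.015 m and contact force between any of the fingers, the arm and riser above 0.5 N), for 0.05 s.
At the end, for the whole second after the job is handed in: The blue tube stands upright (within 0.15 rad) over the post, centred within 12 mm and down on the foot within 5 mm; the button has popped out through its window (less than 2 mm pressed); the grey tube is within 30 mm of where it stood (z of riser_center in the frame of stand below 0.076 m and horizontal distance between riser_center and stand below 0.012 m and angle between riser_center's own z axis and vertical below 0.15 rad and value of joint button below 0.002 m and distance of spacer_center from where it was at the start of the episode below 0.03 m); the robot touches nothing.
It fails at once if the grey tube is knocked over or carried off (distance of spacer_center from where it was at the start of the episode above 0.04 m).
It also fails if it takes over 38 s, if anything falls off the work surface, if the arm or the gripper's body presses on something with over 40 N, if the wrist force passes 120 N, or if a joint passes its speed limit or range.

ROBOT

A 6-joint arm with a two-finger parallel gripper is mounted at the origin on a cart in front of the work surface, level with it; the furniture and walls round the work are solid. World frame = base frame: x ahead of the robot, y to its left, z up, the work surface at z = 0. Lengths are in m, angles in rad, forces in N, time in s.
With the tool pointing down it reaches from about 0.35 to 0.875 m from the base axis. Payload 15.5 kg.
Tool frame: the origin (TCP) lies at the very end of the fingers, on their centre line; the grasp point (between the pads) lies 19 mm behind it; z points along the fingers, y is the line along which they close (so a half turn about z gives the same grasp; the last joint's range is limited). The gripper opens to 85 mm and grips with 20 to 120 N. Pads are 22 mm wide; open, the fingers measure 114 mm over their backs; the gripper's body (76 mm by 85 mm) begins 54 mm behind the grasp point. The pads swing forward as they close: fully open they stand 13 mm farther back than shut.
Start: joints at [1.091, 0.494, 1.345, -0, 1.302, -0.096], TCP at [0.234, 0.58, 0.231] pointing down, gripper open.
Joint ranges: [-2.91, 2.91], [-0.82, 2.16], [0.22, 2.67], [-1.22, 4.37], [0.12, 2.79], [-3.08, 3.08]. Speed limits (rad/s): [1.89, 1.89, 2.57, 3.01, 3.01, 3.01].

INTERFACE

Orientations are given as a unit quaternion [x, y, z, w].
In Python, from rig import * gives the robot as it stands. The module is installed in compiled form; this text tells all that it offers.
- The arm moves only by the tool send_rows, never from a script. Its argument "targets" is a list of rows, each a list of 2 entries, a list of its own where there are three numbers: the shift along the tool's x, y, z in m, then the turn, a rotation vector about the tool's x, y, z in degrees. In form: [[[tx, ty, tz], [ax, ay, az]], ...]. A call has 1 to 12 rows; each row shifts and turns the commanded pose from where the row before left it, along the tool's axes as they then stand; what a row does not reach is not made up. A row lasts 1/12 s, in which the tool goes at most 41.7 mm and 7.16 degrees, less where a joint would pass 70% of its speed; a pose out of reach is approached as far as the arm can. A call with a gripper value outside its range is refused whole. "grip" is the opening, from 0 (shut) to 1 (fully open), set as the call begins (left out, the last holds). The fingers move at their own pace and stop on an object; "newtons" is the grip in N (left out, the last holds). Time passes only in rows, so rows that do not move let the fingers close. It gives the time, the measured TCP pose, the force, the opening and the grip force at its end, in the units of the state.
- read_state(): the state, without advancing time (a new reading comes with each control period).
- grab_frame(name): name is "scene" or "top"; returns a dict with "frame" (420x560x3 uint8, red, green, blue), "mtx" (3x3 intrinsics, pixels), "distortion" ([k1, k2, p1, p2, k3] as OpenCV has them; the pictures are not rectified), "world_to_cam" (4x4, takes a point from world to camera coordinates). Camera axes: x right, y up, looking along -z (the intrinsics and any distortion apply to the point x, -y, -z); pixel columns grow to the right and rows downward; lengths in m; the calibration is good to about 2 mm. A picture is of the moment at which its call begins. There is no depth.
- hand_in(): hands the job in; it is judged then, once.
The state is a dict: "t": time; "q": joint angles; "joint_vel": joint speeds; "effort": joint torques, N m; "eef_pos": TCP position; "ee_rot": TCP orientation; "contact_force": force on the tool from outside, world axes, zero at the start; "torque": the same for the moment, N m; "gripper_width": finger opening in m; "grip_force": force on a finger pad.
Only numpy, scipy, OpenCV 4.12 (cv2) and the standard library are available. Lean on these libraries where they do the work, as an engineer would, in place of code of your own. Each camera call takes 0.05 s, during which the arm holds its last target. There are 200 camera calls.

## Working session

There is one attempt and no reset: what is moved stays moved. The work goes in short steps, Python scripts to look and compute and a tool call to move; the robot and the scene stay as the last step left them, time stands still between calls to the robot, and variables do not carry over. Pictures are saved under pics/ and viewed, at most 13 in all, crops included, and the job is handed in when it is done.

Besides the shell and the picture viewer there is one more tool, called after "Emit:" by a JSON object that holds its "api" and its "payload", one argument or row to a line. send_rows: Moves the arm, as the interface text tells. Its arguments: {"type":"object","properties":{"targets":{"type":"array"},"grip":{"type":"number"},"newtons":{"type":"number"}},"required":["targets"]}

```bash
mkdir -p pics
python3 - <<'E'
from rig import *
import cv2,numpy as np
ims=[]
for n in ("scene","top"):
    f=grab_frame(n); cv2.imwrite(f"pics/{n}0.png",f["frame"][:,:,::-1]); print(n,np.round(f["mtx"],1).tolist(),np.round(f["distortion"],3),np.round(f["world_to_cam"],3).tolist())
s=read_state();print(s)
E
```

```text
scene [[451.0, 0.0, 275.1], [0.0, 451.0, 205.8], [0.0, 0.0, 1.0]] [-0.07  0.    0.    0.    0.  ] [[0.943, -0.334, 0.018, -0.418], [0.191, 0.583, 0.789, -0.096], [-0.274, -0.741, 0.614, -1.233], [0.0, 0.0, 0.0, 1.0]]
top [[459.4, 0.0, 274.1], [0.0, 459.4, 215.6], [0.0, 0.0, 1.0]] [-0.056  0.     0.     0.     0.   ] [[-0.122, -0.992, 0.013, 0.004], [0.872, -0.101, 0.479, -0.441], [-0.474, 0.07, 0.878, -0.958], [0.0, 0.0, 0.0, 1.0]]
{'t': 0.1, 'q': array([ 1.09150272e+00,  4.94092997e-01,  1.34601849e+00,  6.83774971e-06,
        1.30248167e+00, -9.55280171e-02]), 'joint_vel': array([-1.59813904e-03, -1.99241416e-03, -1.50249107e-03, -4.38411441e-04,
       -5.63799432e-04,  5.46920607e-06]), 'effort': array([-6.14279943e-04, -8.83597827e+01, -3.84553349e+01, -1.57544609e-04,
        5.46741197e-03, -7.82461507e-05]), 'eef_pos': array([0.23388639, 0.57927582, 0.23079449]), 'ee_rot': array([ 1.90708340e-01,  9.81646616e-01, -4.78796635e-04, -1.44967064e-04]), 'contact_force': array([-0.50110884, -0.24174166,  0.17895155]), 'torque': array([0.01610233, 0.0212981 , 0.01150549]), 'grip_force': 0.0, 'gripper_width': 0.08526995294522344}
```

View pics/scene0.png

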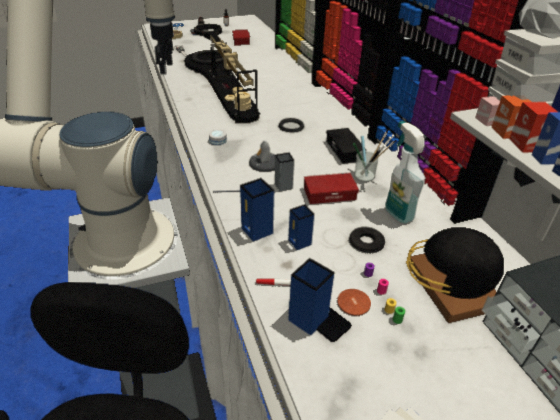

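View pics/top0.png

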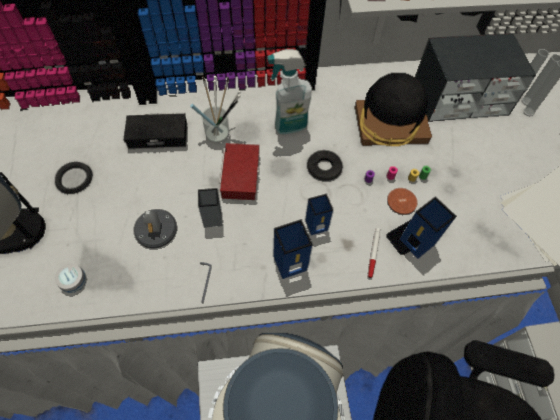

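Candidates for the blue tube:
- the large one at top (292,250), scene (257,210)
- the large one at top (428,228), scene (311,297)
- the small one at top (319,215), scene (301,227)

I choose the small one. The stand is at top (155,228), and the grey tube is next to it at (209,207). A close crop will check this.

```bash
cat > h.py <<'E'
import cv2,numpy as np
def ray(f,uv):
    uv=np.array(uv,float).reshape(-1,1,2)
    n=cv2.undistortPoints(uv,f["mtx"],np.array(f["distortion"],float))[:,0]
    T=np.array(f["world_to_cam"]);R=T[:3,:3];c=-R.T@T[:3,3]
    return c,np.c_[n[:,0],-n[:,1],-np.ones(len(n))]@R
def plane(f,uv,z):
    c,d=ray(f,uv); return c+d*((z-c[2])/d[:,2])[:,None]
def proj(f,P):
    T=np.array(f["world_to_cam"]);X=np.atleast_2d(P)@T[:3,:3].T+T[:3,3]
    return cv2.projectPoints(X*[1,-1,-1],np.zeros(3),np.zeros(3),f["mtx"],np.array(f["distortion"],float))[0][:,0]
E
python3 - <<'E'
from rig import *
from h import *
f=grab_frame("top");im=f["frame"][:,:,::-1]
g=grab_frame("scene");jm=g["frame"][:,:,::-1]
def c(im,u,v,w,h,s): return cv2.resize(im[v:v+h,u:u+w],None,fx=s,fy=s,interpolation=cv2.INTER_CUBIC)
a=c(im,290,185,57,57,7);b=c(im,125,180,100,75,4);b=cv2.copyMakeBorder(b,0,99,0,0,cv2.BORDER_CONSTANT)
d=c(jm,280,195,50,60,3)
b[300:399,:150]=0
out=np.hstack([a,b[:399]]);cv2.imwrite("pics/c1.png",out)
e=np.hstack([c(jm,280,195,50,60,8),cv2.resize(c(jm,240,130,65,65,6),(480,480))])
cv2.imwrite("pics/c2.png",e[:480])
print(plane(f,[[319,200]],.11),plane(f,[[155,230]],.016),plane(g,[[264,162]],.016),plane(f,[[209,193]],.11))
E
```

```text
[[ 0.46957278 -0.16033296  0.11      ]] [[0.48414324 0.24789492 0.016     ]] [[0.4869936  0.23845134 0.016     ]] [[0.51915221 0.09895169 0.11      ]]
```

View pics/c1.png

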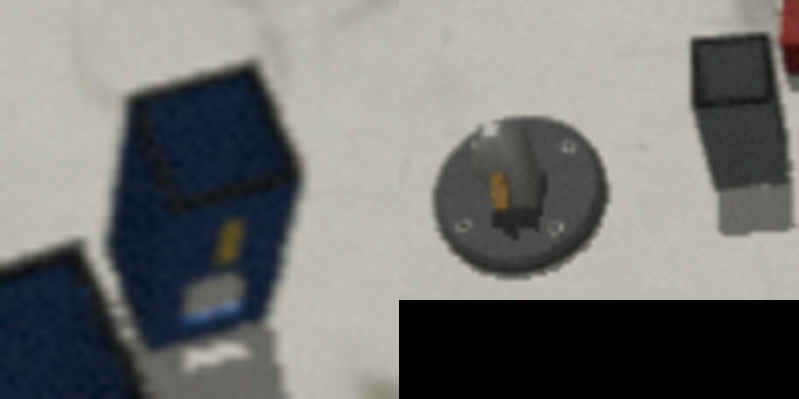

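View pics/c2.png

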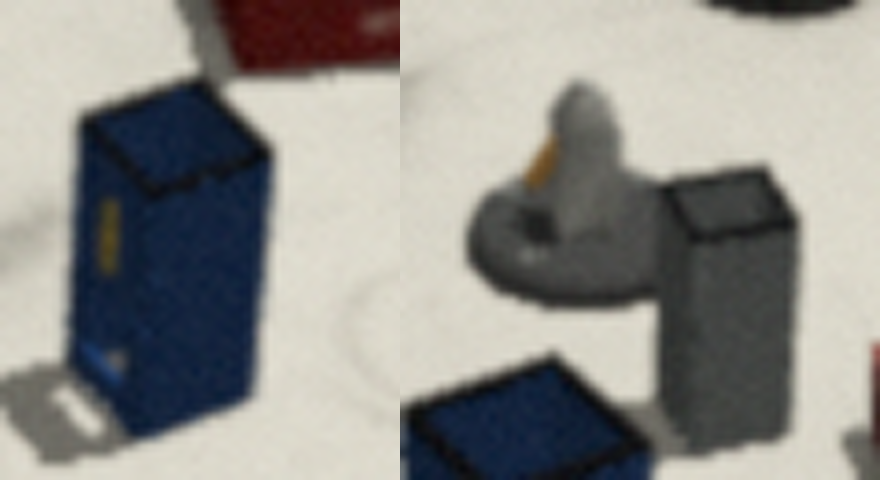

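Crops: the small blue tube has its yellow stripe and window facing the robot. Its top rim corners in the left crop of c1 are at (132,98), (255,66), (298,178), (182,206). The brass button is on the post at about top (150,227), scene (263,155). Next I measure the tube, foot and button.

Run:
```python
from rig import *
from h import *
from scipy.optimize import least_squares
f=grab_frame("top");g=grab_frame("scene")
def crop(p,u,v,s): return (np.array(p,float)+.5)/s-.5+[u,v]
for n,F,p in (("top",f,crop([(132,98),(255,66),(298,178),(182,206)],290,185,7)),("scene",g,crop([(82,120),(203,82),(270,152),(150,192)],280,195,8)),("grey",f,crop([(294,38),(369,36),(374,100),(297,107)],125,180,4))):
    P=plane(F,p,.11)[:,:2]; e=np.roll(P,-1,0)-P
    print(n,P.mean(0).round(4),np.linalg.norm(e,axis=1).round(4),(np.degrees(np.arctan2(e[:,1],e[:,0]))%90).round(1))
# foot
def dark(F,u,v,w,h):
    im=F["frame"].astype(int); m=np.zeros(im.shape[:2],np.uint8); m[v:v+h,u:u+w]=(im[v:v+h,u:u+w].max(2)<125)*255
    c=max(cv2.findContours(m,cv2.RETR_EXTERNAL,cv2.CHAIN_APPROX_NONE)[0],key=cv2.contourArea)
    return c[:,0].astype(float)
c=dark(f,125,200,60,60); print(c.min(0),c.max(0))
P=plane(f,c[c[:,1]<228],.016)[:,:2]
r=least_squares(lambda x:np.hypot(*(P-x[:2]).T)-x[2],[.48,.25,.055],loss='soft_l1',f_scale=.001);print("foot top edge",r.x,r.cost)
P0=plane(f,c[c[:,1]>236],0.0)[:,:2]
A=np.vstack([P,P0])
r=least_squares(lambda x:np.hypot(*(A-x[:2]).T)-.055,[.48,.25],loss='soft_l1',f_scale=.001);print("foot all",r.x)
# button by two views
uv=[]
for F,(u,v,w,h) in ((f,(130,205,50,45)),(g,(250,140,40,40))):
    hsv=cv2.cvtColor(F["frame"],cv2.COLOR_RGB2HSV)[v:v+h,u:u+w]
    m=cv2.inRange(hsv,(8,110,60),(28,255,255)); y,x=np.nonzero(m); uv.append((x.mean()+u,y.mean()+v)); print(len(x),uv[-1],x.min()+u,x.max()+u,y.min()+v,y.max()+v)
(c1,d1),(c2,d2)=ray(f,[uv[0]]),ray(g,[uv[1]])
d1,d2=d1[0],d2[0]
t=np.linalg.lstsq(np.c_[d1,-d2],c2-c1,rcond=None)[0]
print("button",c1+d1*t[0],c2+d2*t[1])
```

```text
top [ 0.4581 -0.1621] [0.0448 0.0457 0.0412 0.0447] [10.   8.4  8.6 13. ]
scene [ 0.4573 -0.1603] [0.0459 0.0416 0.045  0.042 ] [ 8.1  9.   8.6 10.1]
grey [0.508 0.102] [0.0452 0.0449 0.0455 0.0482] [85.2  0.2 89.4 89.6]
[134. 209.] [176. 249.]
foot top edge [0.49083591 0.24827771 0.05352767] 5.221268629761826e-05
foot all [0.49125035 0.24832467]
35 (np.float64(149.94285714285715), np.float64(227.4857142857143)) 148 152 223 232
12 (np.float64(258.9166666666667), np.float64(152.08333333333334)) 257 260 149 154
button [0.47450525 0.25305708 0.04974407] [0.47365937 0.25303386 0.04928003]
```

Run:
```python
from rig import *
from h import *
o=[]
for n,(u,v,w,h) in (("top",(130,205,50,50)),("scene",(242,135,50,50))):
    F=grab_frame(n);s=8
    im=cv2.resize(F["frame"][v:v+h,u:u+w,::-1],None,fx=s,fy=s,interpolation=cv2.INTER_CUBIC)
    im=np.clip((im/255.)**.55*255,0,255).astype(np.uint8)
    for z in (.016,.09):
        p=(proj(F,[.491,.248,z])[0]-[u,v]+.5)*s; cv2.circle(im,tuple(int(a) for a in p),3,(0,0,255),-1)
    o.append(im)
cv2.imwrite("pics/c3.png",np.hstack(o))
```

```text
(no output)
```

View pics/c3.png

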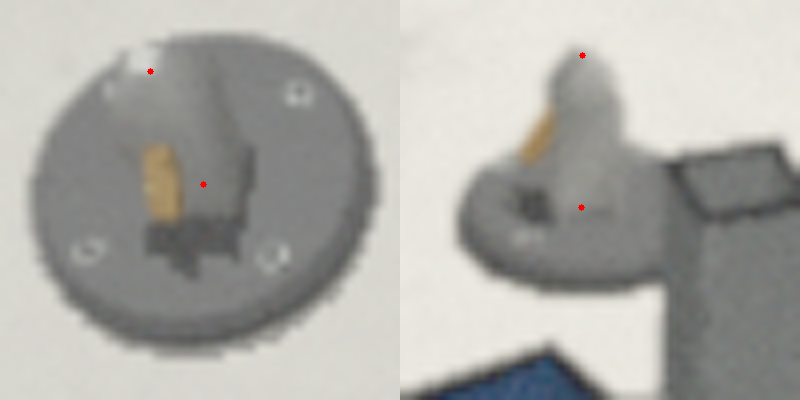

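Crop c3: the white tip is at about (140,60), and the four foot screws are at (108,92), (298,92), (88,250), (272,258). Both suggest the axis lies slightly off my mark. I recompute from the screws and tip.

Run:
```python
from rig import *
from h import *
f=grab_frame("top")
c=lambda p:(np.array(p,float)+.5)/8-.5+[130,205]
S=plane(f,c([(108,92),(298,92),(272,258),(88,250)]),.016)[:,:2]
print(S.round(4),S.mean(0)); d=S-S.mean(0);print(np.degrees(np.arctan2(d[:,1],d[:,0])),np.hypot(*d.T))
print(plane(f,c([(140,60)]),.09))
B=plane(f,c([(143,147),(170,147),(150,222),(182,220)]),.05);print(B)
# tool moves from start: yaw
s=read_state();from scipy.spatial.transform import Rotation as R
print(R.from_quat(s["ee_rot"]).as_matrix().round(3), f["world_to_cam"][:3,:3].T@-f["world_to_cam"][:3,3])
```

```text
[[0.5281 0.2785]
 [0.521  0.2177]
 [0.4624 0.2265]
 [0.4719 0.2841]] [0.49583799 0.2516931 ]
[  39.77439918  -53.48663224 -142.99127664  126.53208902] [0.04193863 0.04231294 0.04185912 0.04028915]
[[0.49531586 0.25110325 0.09      ]]
[[0.48776752 0.25923393 0.05      ]
 [0.48680709 0.25093363 0.05      ]
 [0.46150502 0.25689254 0.05      ]
 [0.46106862 0.24716559 0.05      ]]
[[-0.927  0.374 -0.   ]
 [ 0.374  0.927 -0.   ]
 [ 0.    -0.    -1.   ]] [-0.06930581  0.02648473  1.0523679 ]
```

Run:
```python
from rig import *
from h import *
f=grab_frame("top");g=grab_frame("scene")
for z in (.13,.15,.17,.19):
    print(z,plane(f,[(274,229),(305,223),(311,247),(278,252)],z)[:,:2].round(3).tolist(),plane(g,[(241,187),(263,180),(274,203),(249,209)],z)[:,:2].round(3).tolist())
```

```text
0.13 [[0.395, -0.043], [0.402, -0.114], [0.341, -0.118], [0.338, -0.044]] [[0.331, -0.033], [0.398, -0.02], [0.392, -0.128], [0.324, -0.132]]
0.15 [[0.385, -0.041], [0.392, -0.111], [0.332, -0.115], [0.329, -0.043]] [[0.324, -0.06], [0.389, -0.047], [0.383, -0.152], [0.317, -0.156]]
0.17 [[0.375, -0.04], [0.381, -0.108], [0.323, -0.112], [0.32, -0.041]] [[0.316, -0.087], [0.38, -0.075], [0.374, -0.177], [0.31, -0.18]]
0.19 [[0.365, -0.038], [0.371, -0.105], [0.314, -0.109], [0.311, -0.04]] [[0.309, -0.114], [0.371, -0.102], [0.365, -0.201], [0.303, -0.205]]
```

Emit:
{"api": "send_rows", "payload": {
  "targets": [
    [[0, 0, 0], [0, 0, -6.2]],
    [[0, 0, 0], [0, 0, -6.2]],
    [[0, 0, 0], [0, 0, -6.2]],
    [[0, 0, 0], [0, 0, -6.2]],
    [[0, 0, 0], [0, 0, -6.2]],
    [[-0.0044, -0.032, 0], [0, 0, 0]],
    [[-0.0044, -0.032, 0], [0, 0, 0]],
    [[-0.0044, -0.032, 0], [0, 0, 0]],
    [[-0.0044, -0.032, 0], [0, 0, 0]],
    [[-0.0044, -0.032, 0], [0, 0, 0]],
    [[-0.0044, -0.032, 0], [0, 0, 0]],
    [[-0.0044, -0.032, 0], [0, 0, 0]]
  ],
  "grip": 1,
  "newtons": 40
}}

```text
t: 1.55
eef_pos: [0.2997, 0.3617, 0.2314]
ee_rot: [-0.079, 0.997, 0.0, 0.0]
contact_force: [1.0, -0.2, -0.8]
gripper_width: 0.0855
grip_force: 0.0
```

Emit:
{"api": "send_rows", "payload": {
  "targets": [
    [[-0.0044, -0.032, 0], [0, 0, 0]],
    [[-0.0044, -0.032, 0], [0, 0, 0]],
    [[-0.0044, -0.032, 0], [0, 0, 0]],
    [[-0.0044, -0.032, 0], [0, 0, 0]],
    [[-0.0044, -0.032, 0], [0, 0, 0]],
    [[-0.0044, -0.032, 0], [0, 0, 0]],
    [[-0.0044, -0.032, 0], [0, 0, 0]],
    [[-0.0044, -0.032, 0], [0, 0, 0]],
    [[-0.0044, -0.032, 0], [0, 0, 0]],
    [[-0.0044, -0.032, 0], [0, 0, 0]],
    [[-0.0044, -0.032, 0], [0, 0, 0]],
    [[0, 0, 0], [0, 0, 0]]
  ]
}}

```text
t: 2.55
eef_pos: [0.4043, 0.0188, 0.2316]
ee_rot: [-0.077, 0.997, -0.001, 0.001]
contact_force: [0.2, 0.1, 0.0]
gripper_width: 0.0853
grip_force: 0.0
```

Emit:
{"api": "send_rows", "payload": {
  "targets": [
    [[-0.0042, -0.031, 0], [0, 0, 0]],
    [[-0.0042, -0.031, 0], [0, 0, 0]],
    [[-0.0042, -0.031, 0], [0, 0, 0]],
    [[-0.0042, -0.031, 0], [0, 0, 0]],
    [[-0.0042, -0.031, 0], [0, 0, 0]],
    [[-0.0042, -0.031, 0], [0, 0, 0]],
    [[0, 0, 0.02], [0, 0, 0]],
    [[0, 0, 0.02], [0, 0, 0]],
    [[0, 0, 0.02], [0, 0, 0]],
    [[0, 0, 0.02], [0, 0, 0]],
    [[0, 0, 0], [0, 0, 0]],
    [[0, 0, 0], [0, 0, 0]]
  ]
}}

```text
t: 3.55
eef_pos: [0.4561, -0.1563, 0.1511]
ee_rot: [-0.079, 0.997, 0.0, -0.001]
contact_force: [-0.8, -0.2, 0.2]
gripper_width: 0.0855
grip_force: 0.0
```

Run:
```python
from rig import *
from h import *
print(read_state()["eef_pos"],read_state()["q"])
o=[]
for n,(u,v,w,h) in (("top",(270,150,100,100)),("scene",(255,150,100,100))):
    F=grab_frame(n)
    o.append(cv2.resize(F["frame"][v:v+h,u:u+w,::-1],None,fx=4,fy=4,interpolation=cv2.INTER_CUBIC))
cv2.imwrite("pics/c4.png",np.hstack(o))
```

```text
[ 0.45611602 -0.15633084  0.15110381] [-4.54151695e-01  4.03606153e-01  1.78611915e+00  5.13336969e-05
  9.53700919e-01 -2.18234356e+00]
```

View pics/c4.png

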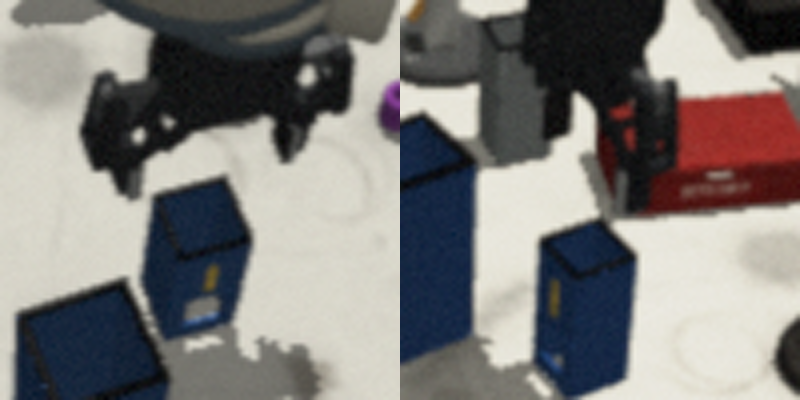

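Fingers straddle the small tube: tips at about (130,190) and (285,158) in the left crop, tube rim between and below. I shift by 5 mm, go down and close.

Emit:
{"api": "send_rows", "payload": {
  "targets": [
    [[-0.001, -0.005, 0], [0, 0, 0]],
    [[0, 0, 0.015], [0, 0, 0]],
    [[0, 0, 0.015], [0, 0, 0]],
    [[0, 0, 0.015], [0, 0, 0]],
    [[0, 0, 0.015], [0, 0, 0]],
    [[0, 0, 0.015], [0, 0, 0]],
    [[0, 0, 0.012], [0, 0, 0]],
    [[0, 0, 0], [0, 0, 0]],
    [[0, 0, 0], [0, 0, 0]]
  ]
}}

```text
t: 4.4
eef_pos: [0.4586, -0.1618, 0.0648]
ee_rot: [-0.079, 0.997, -0.0, 0.0]
contact_force: [0.0, -0.3, -0.1]
gripper_width: 0.0856
grip_force: 0.0
```

Emit:
{"api": "send_rows", "payload": {
  "targets": [
    [[0, 0, 0], [0, 0, 0]],
    [[0, 0, 0], [0, 0, 0]],
    [[0, 0, 0], [0, 0, 0]],
    [[0, 0, 0], [0, 0, 0]],
    [[0, 0, 0], [0, 0, 0]],
    [[0, 0, 0], [0, 0, 0]],
    [[0, 0, 0], [0, 0, 0]],
    [[0, 0, 0], [0, 0, 0]],
    [[0, 0, 0], [0, 0, 0]],
    [[0, 0, 0], [0, 0, 0]],
    [[0, 0, 0], [0, 0, 0]],
    [[0, 0, 0], [0, 0, 0]]
  ],
  "grip": 0,
  "newtons": 45
}}

```text
t: 5.4
eef_pos: [0.4588, -0.1617, 0.0651]
ee_rot: [-0.079, 0.997, -0.0, 0.001]
contact_force: [-0.6, 0.5, 10.3]
gripper_width: 0.0479
grip_force: 44.7
```

Emit:
{"api": "send_rows", "payload": {
  "targets": [
    [[0, 0, -0.01], [0, 0, 0]],
    [[0, 0, -0.02], [0, 0, 0]],
    [[0, 0, -0.025], [0, 0, 0]],
    [[0, 0, -0.025], [0, 0, 0]],
    [[0, 0, -0.025], [0, 0, 0]],
    [[0, 0, -0.025], [0, 0, 0]],
    [[0, 0, -0.025], [0, 0, 0]],
    [[0, 0, -0.01], [0, 0, 4]],
    [[0, 0, 0], [0, 0, 4]],
    [[0, 0, 0], [0, 0, 4]],
    [[0, 0, 0], [0, 0, 4]],
    [[0, 0, 0], [0, 0, 0]]
  ]
}}

```text
t: 6.4
eef_pos: [0.4581, -0.1614, 0.2297]
ee_rot: [0.063, 0.998, -0.0, 0.0]
contact_force: [0.8, -0.5, -0.8]
gripper_width: 0.0474
grip_force: 46.8
```

Emit:
{"api": "send_rows", "payload": {
  "targets": [
    [[0.001, 0.02, 0], [0, 0, 0]],
    [[0.001, 0.0296, 0], [0, 0, 0]],
    [[0.001, 0.0296, 0], [0, 0, 0]],
    [[0.001, 0.0296, 0], [0, 0, 0]],
    [[0.001, 0.0296, 0], [0, 0, 0]],
    [[0.001, 0.0296, 0], [0, 0, 0]],
    [[0.001, 0.0296, 0], [0, 0, 0]],
    [[0.001, 0.0296, 0], [0, 0, 0]],
    [[0.001, 0.0296, 0], [0, 0, 0]],
    [[0.001, 0.0296, 0], [0, 0, 0]],
    [[0.001, 0.0296, 0], [0, 0, 0]],
    [[0.001, 0.0296, 0], [0, 0, 0]]
  ]
}}

```text
t: 7.4
eef_pos: [0.4881, 0.1845, 0.2294]
ee_rot: [0.059, 0.998, -0.0, 0.0]
contact_force: [0.4, -1.2, -1.5]
gripper_width: 0.0478
grip_force: 46.9
```

Emit:
{"api": "send_rows", "payload": {
  "targets": [
    [[0.001, 0.0296, 0], [0, 0, 0]],
    [[0.001, 0.02, 0], [0, 0, 0]],
    [[0.001, 0.01, 0], [0, 0, 0]],
    [[0, 0, 0], [0, 0, 0]],
    [[0, 0, 0], [0, 0, 0]],
    [[0, 0, 0], [0, 0, 0]]
  ]
}}

```text
t: 7.9
eef_pos: [0.4925, 0.2416, 0.2293]
ee_rot: [0.061, 0.998, -0.0, -0.0]
contact_force: [-0.0, -1.1, -1.4]
gripper_width: 0.0475
grip_force: 46.8
```

Run:
```python
from rig import *
from h import *
s=read_state();print(s["eef_pos"],s["ee_rot"],s["contact_force"],s["gripper_width"])
o=[]
for n,(u,v,w,h) in (("top",(110,170,100,100)),("scene",(215,95,100,100))):
    F=grab_frame(n); print(n,proj(F,[[.495,.251,.09],[.495,.251,.016]]))
    o.append(cv2.resize(F["frame"][v:v+h,u:u+w,::-1],None,fx=4,fy=4,interpolation=cv2.INTER_CUBIC))
cv2.imwrite("pics/c5.png",np.hstack(o))
```

```text
[0.49252645 0.2415777  0.22927701] [ 6.07561844e-02  9.98152605e-01 -2.13699233e-04 -1.33575250e-04] [-0.00341425 -1.09955795 -1.44304722] 0.04754582467463395
top [[147.10445772 212.17255788]
 [153.77468311 226.33223293]]
scene [[265.16369865 140.83942292]
 [265.06369996 159.74650116]]
```

View pics/c5.png

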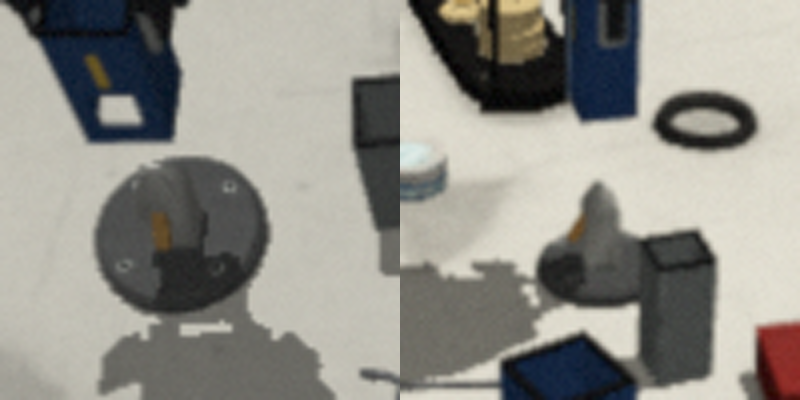

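Crop c5: the tube hangs upright in the fingers with its window toward the robot. Its lower front corners are at (88,142) and (172,137) in the left crop. The scene crop shows the bottom corners at (582,122) and (637,113). I compute the tube's offset to the stand from those corners.

Run:
```python
from rig import *
from h import *
f=grab_frame("top");g=grab_frame("scene")
c=lambda p,o:(np.array(p,float)+.5)/4-.5+o
P=plane(f,c([(88,142),(172,137)],[110,170]),.164)[:,:2];e=P[1]-P[0]
print(P,np.linalg.norm(e),np.degrees(np.arctan2(e[0],-e[1])))
n=np.array([-e[1],e[0]])/np.linalg.norm(e);print("centre",P.mean(0)+n*.024)
Q=plane(g,c([(582-400,122),(637-400,113)],[215,95]),.164)[:,:2];print(Q)
th=np.radians(-7)
x=np.array([np.cos(th),np.sin(th)]);y=np.array([-x[1],x[0]])
for nm,F in (("a",Q),):
    e=F[1]-F[0];print(np.linalg.norm(e),"near-right corner -> centre",F[0]+.024*x+.024*y)
```

```text
[[0.47376135 0.26842454]
 [0.47155616 0.22163443]] 0.046842046694858135 -2.698316250015378
centre [0.49663214 0.24389964]
[[0.46999169 0.22777964]
 [0.51676351 0.2290566 ]]
0.04678924361988658 near-right corner -> centre [0.49673766 0.24867589]
```

Emit:
{"api": "send_rows", "payload": {
  "targets": [
    [[0.001, 0.0065, 0], [0, 0, 0]],
    [[0, 0, 0.015], [0, 0, 0]],
    [[0, 0, 0.015], [0, 0, 0]],
    [[0, 0, 0.015], [0, 0, 0]],
    [[0, 0, 0.015], [0, 0, 0]],
    [[0, 0, 0.015], [0, 0, 0]],
    [[0, 0, 0.01], [0, 0, 0]],
    [[0, 0, 0], [0, 0, 0]],
    [[0, 0, 0], [0, 0, 0]]
  ]
}}

```text
t: 8.85
eef_pos: [0.4924, 0.2491, 0.1442]
ee_rot: [0.061, 0.998, -0.0, -0.0]
contact_force: [-0.5, 0.6, -0.8]
gripper_width: 0.0477
grip_force: 46.8
```

Run:
```python
from rig import *
from h import *
s=read_state();print(s["eef_pos"],s["contact_force"],s["torque"])
o=[]
for n,(u,v,w,h) in (("top",(120,170,66,66)),("scene",(230,105,66,66))):
    F=grab_frame(n)
    o.append(cv2.resize(F["frame"][v:v+h,u:u+w,::-1],None,fx=6,fy=6,interpolation=cv2.INTER_CUBIC))
cv2.imwrite("pics/c6.png",np.hstack(o))
```

```text
[0.49239381 0.24913961 0.14423336] [-0.53201273  0.56114976 -0.76538452] [0.03130289 0.03084763 0.0006702 ]
```

View pics/c6.png

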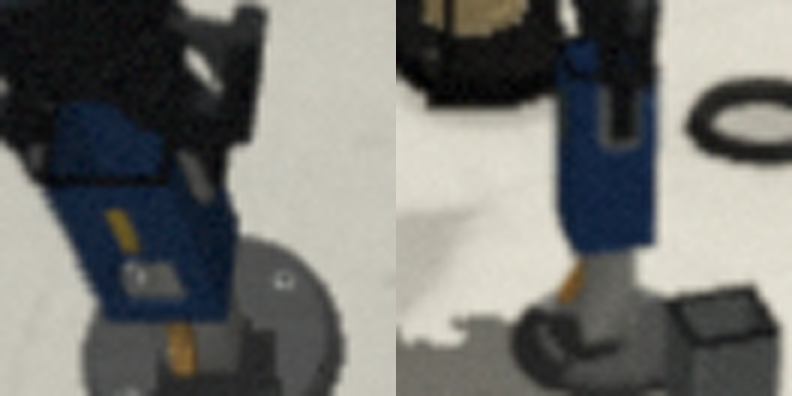

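Crop c6: the tube is over the post tip. In the left crop the button at (182,345) lies under the middle of the tube's front face (105–225), and there is no side force. I push on down slowly.

Emit:
{"api": "send_rows", "payload": {
  "targets": [
    [[0, 0, 0.004], [0, 0, 0]],
    [[0, 0, 0.004], [0, 0, 0]],
    [[0, 0, 0.004], [0, 0, 0]],
    [[0, 0, 0.003], [0, 0, 0]],
    [[0, 0, 0.003], [0, 0, 0]],
    [[0, 0, 0.003], [0, 0, 0]],
    [[0, 0, 0.003], [0, 0, 0]],
    [[0, 0, 0], [0, 0, 0]]
  ]
}}

```text
t: 9.62
eef_pos: [0.4922, 0.249, 0.1197]
ee_rot: [0.061, 0.998, -0.0, -0.0]
contact_force: [-0.3, 0.6, -2.5]
gripper_width: 0.0477
grip_force: 46.8
```

Emit:
{"api": "send_rows", "payload": {
  "targets": [
    [[0, 0, 0.003], [0, 0, 0]],
    [[0, 0, 0.003], [0, 0, 0]],
    [[0, 0, 0.003], [0, 0, 0]],
    [[0, 0, 0.003], [0, 0, 0]],
    [[0, 0, 0], [0, 0, 0]]
  ]
}}

```text
t: 10.03
eef_pos: [0.492, 0.249, 0.1076]
ee_rot: [0.061, 0.998, -0.0, -0.001]
contact_force: [-2.4, 0.6, -0.8]
gripper_width: 0.0473
grip_force: 46.6
```

Emit:
{"api": "send_rows", "payload": {
  "targets": [
    [[0, 0, 0.003], [0, 0, 0]],
    [[0, 0, 0.003], [0, 0, 0]],
    [[0, 0, 0.003], [0, 0, 0]],
    [[0, 0, 0.003], [0, 0, 0]],
    [[0, 0, 0], [0, 0, 0]]
  ]
}}

```text
t: 10.45
eef_pos: [0.492, 0.249, 0.0955]
ee_rot: [0.061, 0.998, -0.0, -0.001]
contact_force: [-1.9, -0.5, -1.8]
gripper_width: 0.0475
grip_force: 46.5
```

Run:
```python
from rig import *
from h import *
s=read_state();print(s["eef_pos"],s["contact_force"],s["torque"])
o=[]
for n,(u,v,w,h) in (("top",(120,190,66,66)),("scene",(230,115,66,66))):
    F=grab_frame(n)
    o.append(cv2.resize(F["frame"][v:v+h,u:u+w,::-1],None,fx=6,fy=6,interpolation=cv2.INTER_CUBIC))
cv2.imwrite("pics/c7.png",np.hstack(o))
```

```text
[0.49202914 0.24896158 0.09551106] [-1.91432494 -0.50584895 -1.82750297] [0.05968903 0.47014911 0.01018308]
```

View pics/c7.png

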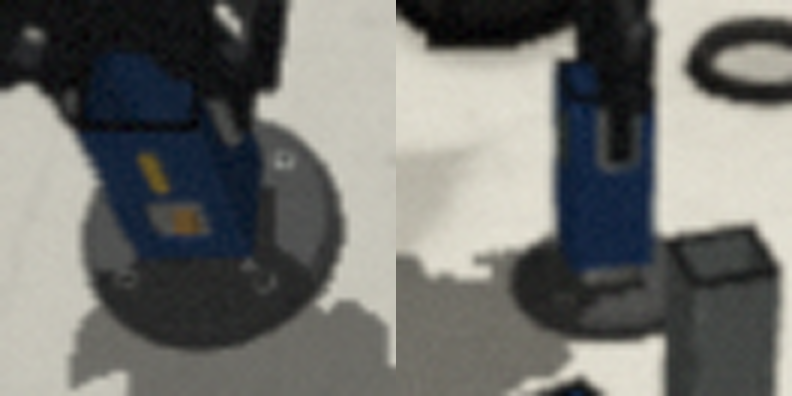

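Crop c7: the button is squeezed in and shows through the window at (185,220), window 148–208, so it is about 2–3 mm towards -y. The foot is about 15 mm below. I shift 2 mm towards -y and keep pushing.

Emit:
{"api": "send_rows", "payload": {
  "targets": [
    [[0, -0.002, 0.003], [0, 0, 0]],
    [[0, 0, 0.003], [0, 0, 0]],
    [[0, 0, 0.003], [0, 0, 0]],
    [[0, 0, 0.003], [0, 0, 0]],
    [[0, 0, 0], [0, 0, 0]]
  ]
}}

```text
t: 10.97
eef_pos: [0.4923, 0.247, 0.0837]
ee_rot: [0.061, 0.998, -0.0, -0.0]
contact_force: [-0.7, -0.9, -1.8]
gripper_width: 0.0473
grip_force: 47.3
```

Emit:
{"api": "send_rows", "payload": {
  "targets": [
    [[0, 0, 0.0015], [0, 0, 0]],
    [[0, 0, 0.0015], [0, 0, 0]],
    [[0, 0, 0], [0, 0, 0]]
  ]
}}

```text
t: 11.22
eef_pos: [0.4926, 0.2472, 0.0813]
ee_rot: [0.061, 0.998, 0.0, 0.0]
contact_force: [-0.6, 0.5, -0.3]
gripper_width: 0.048
grip_force: 47.3
```

Emit:
{"api": "send_rows", "payload": {
  "targets": [
    [[0, 0, 0.001], [0, 0, 0]],
    [[0, 0, 0.001], [0, 0, 0]],
    [[0, 0, 0], [0, 0, 0]]
  ]
}}

```text
t: 11.47
eef_pos: [0.4931, 0.2477, 0.0806]
ee_rot: [0.061, 0.998, 0.001, 0.001]
contact_force: [-1.6, 2.2, 20.3]
gripper_width: 0.0476
grip_force: 43.6
```

Run:
```python
from rig import *
from h import *
s=read_state();print(s["eef_pos"],s["contact_force"],s["torque"])
o=[]
for n,(u,v,w,h) in (("top",(120,190,66,66)),("scene",(230,115,66,66))):
    F=grab_frame(n)
    o.append(cv2.resize(F["frame"][v:v+h,u:u+w,::-1],None,fx=6,fy=6,interpolation=cv2.INTER_CUBIC))
cv2.imwrite("pics/c8.png",np.hstack(o))
```

```text
[0.49314057 0.24771182 0.08062226] [-1.59715387  2.20655629 20.32444998] [0.14995781 0.60132187 0.07628903]
```

View pics/c8.png

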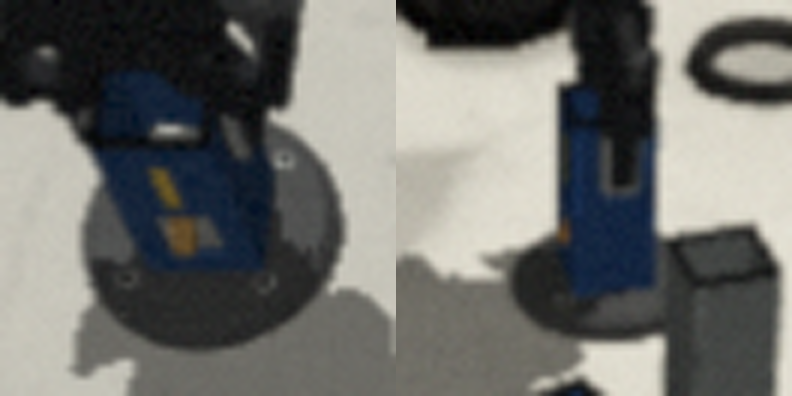

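Crop c8: the tube is on the foot (20 N up-force), and the button sticks out through the window, brass at (180,235) and, in the scene crop, (563,232). I release and go up.

Emit:
{"api": "send_rows", "payload": {
  "targets": [
    [[0, 0, -0.001], [0, 0, 0]],
    [[0, 0, 0], [0, 0, 0]],
    [[0, 0, 0], [0, 0, 0]],
    [[0, 0, 0], [0, 0, 0]],
    [[0, 0, 0], [0, 0, 0]],
    [[0, 0, 0], [0, 0, 0]],
    [[0, 0, 0], [0, 0, 0]],
    [[0, 0, 0], [0, 0, 0]],
    [[0, 0, 0], [0, 0, 0]],
    [[0, 0, 0], [0, 0, 0]]
  ],
  "grip": 1
}}

```text
t: 12.4
eef_pos: [0.4922, 0.2471, 0.0802]
ee_rot: [0.061, 0.998, -0.0, -0.0]
contact_force: [-0.4, -0.5, 0.3]
gripper_width: 0.0854
grip_force: 0.0
```

Emit:
{"api": "send_rows", "payload": {
  "targets": [
    [[0, 0, -0.01], [0, 0, 0]],
    [[0, 0, -0.015], [0, 0, 0]],
    [[0, 0, -0.015], [0, 0, 0]],
    [[0, 0, -0.02], [0, 0, 0]],
    [[0, 0, -0.02], [0, 0, 0]],
    [[0, 0, -0.02], [0, 0, 0]],
    [[0, 0, -0.02], [0, 0, 0]],
    [[0, 0, -0.02], [0, 0, 0]],
    [[0, 0, 0], [0, 0, 0]],
    [[0, 0, 0], [0, 0, 0]]
  ]
}}

```text
t: 13.23
eef_pos: [0.4927, 0.2473, 0.2218]
ee_rot: [0.061, 0.998, 0.001, 0.001]
contact_force: [0.5, -0.3, 0.1]
gripper_width: 0.0855
grip_force: 0.0
```

Run:
```python
from rig import *
from h import *
s=read_state();print(s["eef_pos"],s["contact_force"],s["gripper_width"])
o=[]
for n,(u,v,w,h) in (("top",(120,180,66,66)),("scene",(230,115,66,66))):
    F=grab_frame(n)
    o.append(cv2.resize(F["frame"][v:v+h,u:u+w,::-1],None,fx=6,fy=6,interpolation=cv2.INTER_CUBIC))
cv2.imwrite("pics/c9.png",np.hstack(o))
```

```text
[0.49267595 0.24728608 0.22183926] [ 0.54633231 -0.30373184  0.08324031] 0.08553977060282292
```

View pics/c9.png

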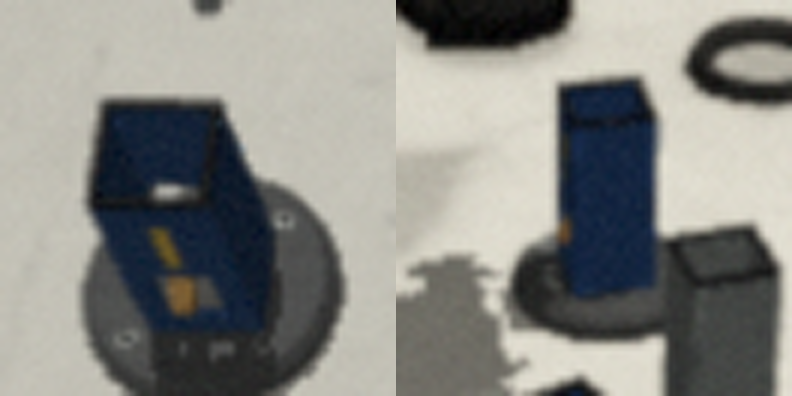

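Crop c9: the tube stands upright and home, the post tip shows inside the rim at (172,190), and the button is out through the window at (180,295). The grey tube hasn't moved and the gripper is clear.

```bash
python3 -c "
from rig import *
print(hand_in())"
```

```text
the job is handed in; nothing more can be done
None
```

I pushed the small blue tube down by hand over the post until it sat on the foot with the button out through its window, let go, left the grey tube where it stood, and handed the job in at about 13 s; the hand-in returned no verdict.

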